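# Fit the keyed spindle into the pulley hub and hold it home

### The arm

A 6-joint arm with a two-finger parallel gripper is mounted at the origin on a cart in front of the work surface, level with it; the furniture and walls round the work are solid. World frame = base frame: x ahead of the robot, y to its left, z up, the work surface at z = 0. Lengths are in m, angles in rad, forces in N, time in s.
With the tool pointing down it reaches from about 0.275 to 1 m from the base axis. Payload 8.4 kg.
Tool frame: the origin (TCP) lies at the very end of the fingers, on their centre line; the grasp point (between the pads) lies 19 mm behind it (arm.grasp_offset is the distance from the TCP to the grasp point, in m); z points along the fingers, y is the line along which they close (so a half turn about z gives the same grasp; the last joint's range is limited). The gripper opens to 85 mm and grips with 20 to 120 N. Pads are 22 mm wide; open, the fingers measure 114 mm over their backs; the gripper's body (76 mm by 85 mm) begins 54 mm behind the grasp point. The pads swing forward as they close: fully open they stand 13 mm farther back than shut.
Start: joints at [-1.221, 0.353, 1.633, -0, 1.155, -0.002], TCP at [0.215, -0.587, 0.231] pointing down, gripper open.
Joint ranges: [-2.63, 2.63], [-0.92, 2.1], [0.06, 2.66], [-1.3, 4.44], [0, 2.69], [-3.02, 3.02]. Speed limits (rad/s): [2.22, 2.22, 2.79, 3.14, 3.14, 3.14].

### API

Orientations are given as a unit quaternion [w, x, y, z].
In Python, from cell import arm gives the robot as it stands.
- The arm moves only by the tool apply_moves, never from a script. Its argument "increments" is a list of rows, each a list of 5 numbers: the opening, from 0 (shut) to 1 (fully open), then the shift along the world's x, y, z in m, then the turn about the world's z in rad. A call has 1 to 5 rows; each row is the pose to reach, as a shift and turn from the pose commanded when the call began; what a row does not reach only later rows make up. A row lasts 1/10 s, in which the tool goes at most 50 mm and 8.59 degrees, less where a joint would pass 70% of its speed; a pose out of reach is approached as far as the arm can. A call with a gripper value outside its range is refused whole. The fingers move at their own pace and stop on an object; the grip force is fixed at half the most. Time passes only in rows, so rows that repeat a pose let the fingers close. It gives the time, the measured TCP pose, the force, the opening and the grip force at its end, in the units of the state.
- arm.read_state(): the state, without advancing time (a new reading comes with each control period).
- arm.get_image(name): name is "side" or "top"; returns the picture (420x560x3 uint8, blue, green, red); there is no depth.
- arm.camera_model(name): a dict with "camera_matrix" (3x3 intrinsics, pixels), "distortion" ([k1, k2, p1, p2, k3] as OpenCV has them; the pictures are not rectified), "R" (3x3) and "t" (3): a world point X has camera coordinates R X + t. Camera axes: x right, y down, z forward; pixel columns grow to the right and rows downward; lengths in m; the calibration is good to about 2 mm. A picture is of the moment at which its call begins. camera_model takes no time and is no camera call.
- arm.close_job(): hands the job in; it is judged then, once.
Trained networks look in the newest picture that a camera, given by its name, has taken for a name from the list of things; names that differ only in an ending like _2 or _b are one class to them, and where a whole thing is asked for, a point or a joint stands for the part that bears it (a point fixed in the world has none). Each returns a list of dicts, best first, with "conf" (0 to 1); they miss things now and then, are a little off and sometimes report something else, mostly with a low value. They report only what shows in the picture. A call takes as long as a camera call. They do not tell look-alikes from the thing itself.
- arm.look_for(camera, label): "location" ([x, y, z] in m, in the coordinates of the camera as it stood for that picture, good to about 4 mm: the middle of the surface that is visible of it).
The state is a dict: "clock": time; "joint_pos": joint angles; "qd": joint speeds; "joint_efforts": joint torques, N m; "ee_pos": TCP position; "ee_rot": TCP orientation; "wrist_force": force on the tool from outside, world axes, zero at the start; "ft_torque": the same for the moment, N m; "width": finger opening in m; "grasp_force": force on a finger pad.
Only numpy, scipy, OpenCV 4.12 (cv2) and the standard library are available. Lean on these libraries where they do the work, as an engineer would, in place of code of your own. Each camera call takes 0.05 s, during which the arm holds its last target. There are 200 camera calls.

### The job

Draw the keyed spindle forward out of its slotted blue stand, put its nose into the pulley hub of the grey drive unit and turn it while pushing down until the key slips into the keyway, then push it fully home, with its flange down on the hub, against the spring inside. Finish while still gripping the spindle's head and pressing it home, so that its set-screw could be tightened: it springs back up if you let go. Leave the vial, the timer, the small beaker and the clear bottle where they stand.

Things in the scene. Friction and masses are not known exactly. Their poses are not given: they have to be found in the camera images.
- spindle_head (a point): Centre of the black square grip head of the loose keyed spindle (about 0.2 kg, 107 mm tall, upright at the start). The head is 26 x 26 mm and 34 mm tall, its flats square to this point's x and y axes; x points to the key's side, z up. It is 90 mm above the spindle's tip. A red line on the head's top and one on the flange point to the key.
- spindle_flange (a point): Centre of the underside of the spindle's round steel flange (44 mm diameter, 6 mm thick), 45 mm above the tip and 45 mm below the head's centre; axes as spindle_head. Between flange and head is a neck, 18 mm diameter, 22 mm long.
- spindle: The same spindle; origin at the centre of its tip, x to the key, z up. Its steel shaft, from the tip to the flange, is 20 mm in diameter, the lowest 7 mm a cone down to 12 mm. One brass key, 6 mm wide, stands 4 mm out of the shaft from 12 to 32 mm above the tip.
- stand: Blue fixed stand that holds the spindle; origin on the table under the parked spindle's axis, z up. Two horizontal forks, one above the other, 68 mm wide, reach from 30 mm in front (-x) of it to 45 mm behind; their slots open to the stand's -x (roughly to the robot). The lower (top 75 mm high, slot 24 mm) carries the flange, the tip 30 mm above the table. Highest point 94 mm.
- stand_fork (a point): Point on the parked spindle's axis at the upper side, 91 mm high, of the stand's upper fork (6 mm thick, slot 22 mm); axes as stand. This fork overhangs the flange with 4 mm to spare and lets only the neck through: the spindle cannot be lifted out but must be drawn straight along -x by at least 60 mm, raised no more than 3 mm.
- hub_mouth (a point): Centre of the bore's mouth in the top of the steel pulley hub (54 mm diameter), 80 mm above the table; x is the drive unit's x, z up the bore. Bore 22 mm diameter, 44 mm deep, vertical, with one keyway 8 mm wide, 5 mm deep, open at the top. The keyway points within 0.45 rad either side of x, unreported, different each run; a red mark on the hub's top lies just outside it.
- drive: Fixed grey drive unit, 130 x 120 mm, housing 32 mm high, carrying the 74 mm pulley with the hub; origin on the table under the bore. The pulley is braked and turns only under some 0.8 N m. With the key beside the keyway the spindle's nose enters 12 mm and the key lands on the hub; within 0.08 rad of it the key slips in. Fully home, the flange lies on the hub's top.
- ejector (a joint): Sprung brass ejector at the bottom of the bore, m pushed down: 0 free (its top 37 mm below the mouth), 0.008 with the spindle fully home. Its spring pushes up with 4 N at 0 and 8 N at 0.008, more than the spindle's weight.
- vial_mid (a point): Middle of a small glass vial with black cap, 22 mm diameter, 50 mm high, standing; leave it alone.
- timer_mid (a point): Middle of a white laboratory timer, 62 x 66 x 20 mm, lying; leave it alone.
- small_beaker_mid (a point): Middle of a small clear beaker, 54 x 58 mm, 70 mm high, standing; leave it alone.
- media_bottle_b_mid (a point): Middle of a clear bottle with blue cap, 56 mm diameter, 105 mm high, standing; leave it alone.
There are look-alikes about, which are no part of the job. Of the things that look like the stand, the largest one is meant.

How it is judged:
By the outcome, as a careful person would: the job done as asked, in the order asked, and still so for the second after the job is handed in, while the arm keeps its last pose, push and grip.
It also fails if it takes over 45 s, if anything falls off the work surface, if the arm or the gripper's body presses on something with over 40 N, if the wrist force passes 120 N, or if a joint passes its speed limit or range.

## Working session

There is one attempt and no reset: what is moved stays moved. The work goes in short steps, Python scripts to look and compute and a tool call to move; the robot and the scene stay as the last step left them, time stands still between calls to the robot, and variables do not carry over. Pictures are saved under pics/ and viewed, at most 10 in all, crops included, and the job is handed in when it is done.

Besides the shell and the picture viewer there is one more tool, called after ">>>" by a JSON object that holds its "method" and its "body". apply_moves: Moves the arm, as the interface text tells. Its arguments: {"type":"object","properties":{"increments":{"type":"array"}},"required":["increments"]}

```bash
mkdir -p pics; cat > h.py <<'E'
import numpy as np,cv2
from cell import arm
def cm(n):
    c=arm.camera_model(n);return [np.array(c[k],float) for k in("camera_matrix","distortion","R","t")]
def proj(n,X):
    K,d,R,t=cm(n);return cv2.projectPoints(np.atleast_2d(np.array(X,float)),cv2.Rodrigues(R)[0],t,K,d)[0][:,0]
def ray(n,uv):
    K,d,R,t=cm(n);p=cv2.undistortPoints(np.array(uv,float).reshape(-1,1,2),K,d)[:,0]
    return -R.T@t,(R.T@np.c_[p,np.ones(len(p))].T).T
def atz(n,uv,z):
    o,v=ray(n,uv);return o+v*((z-o[2])/v[:,2])[:,None]
def look(n,l):
    K,d,R,t=cm(n);return [(round(r["conf"],2),(R.T@(np.array(r["location"])-t)).round(4)) for r in arm.look_for(n,l)]
E
python3 - <<'E'
from h import *
for n in("side","top"):
    im=arm.get_image(n);cv2.imwrite(f"pics/{n}0.png",im)
    K,d,R,t=cm(n);print(n,(-R.T@t).round(3),K[0,0],R[2].round(2))
    for l in("spindle_head","spindle","stand","drive","hub_mouth","vial_mid","timer_mid","small_beaker_mid","media_bottle_b_mid"):print(l,look(n,l))
print(arm.read_state())
E
```

```text
side [0.127 0.704 0.603] 496.40811155170934 [ 0.47 -0.71 -0.52]
spindle_head [(0.85, array([ 0.58  , -0.212 ,  0.1134])), (0.67, array([0.6634, 0.0236, 0.0281])), (0.55, array([0.4773, 0.2582, 0.034 ])), (0.15, array([ 0.5928, -0.2014,  0.0247]))]
spindle [(0.91, array([ 0.5862, -0.2137,  0.1119]))]
stand [(0.87, array([ 0.5922, -0.2044,  0.0257])), (0.66, array([ 0.4159, -0.1901,  0.0176])), (0.58, array([ 0.6196, -0.0796,  0.0179]))]
drive [(0.96, array([0.478 , 0.2582, 0.0313])), (0.67, array([0.7225, 0.0161, 0.0608]))]
hub_mouth [(0.6, array([0.4779, 0.257 , 0.0326]))]
vial_mid [(0.67, array([0.6631, 0.0235, 0.0302]))]
timer_mid []
small_beaker_mid [(0.91, array([ 0.7566, -0.0956,  0.0458]))]
media_bottle_b_mid [(0.89, array([0.7231, 0.017 , 0.0573]))]
top [ 0.406 -0.007  1.103] 483.29870443425966 [ 0.19  0.02 -0.98]
spindle_head [(0.8, array([ 0.5796, -0.2174,  0.1364]))]
spindle [(0.69, array([ 0.582 , -0.2136,  0.1389])), (0.26, array([0.4983, 0.2245, 0.033 ]))]
stand [(0.96, array([ 0.6086, -0.0871,  0.0509])), (0.77, array([ 0.5816, -0.2034,  0.0686])), (0.66, array([ 0.4119
[... 451 characters left out ...]

{'clock': 1.0, 'joint_pos': array([-1.22140425e+00,  3.52990896e-01,  1.63335931e+00, -1.55082689e-05,
        1.15521272e+00, -2.39221661e-03]), 'qd': array([ 0.00073376,  0.00196827, -0.00031892,  0.00028696, -0.00140573,
       -0.00051939]), 'joint_efforts': array([ 6.13777192e-04, -6.05181170e+01, -3.42445993e+01,  2.64536459e-05,
        1.06826712e-03,  1.44153694e-05]), 'ee_pos': array([ 0.21536615, -0.58674599,  0.2313041 ]), 'ee_rot': array([ 1.58688263e-05,  9.84570269e-01,  1.74989670e-01, -4.42108332e-06]), 'wrist_force': array([-0.14062639, -0.37960427,  0.40382011]), 'ft_torque': array([-0.01176772,  0.0385498 , -0.00485163]), 'grasp_force': 0.0, 'width': 0.08515146714789419}
```

View pics/side0.png

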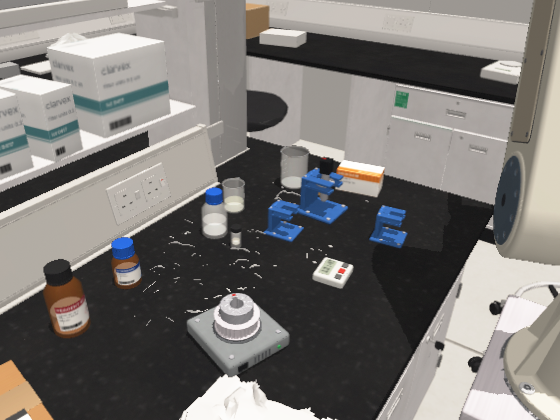

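View pics/top0.png

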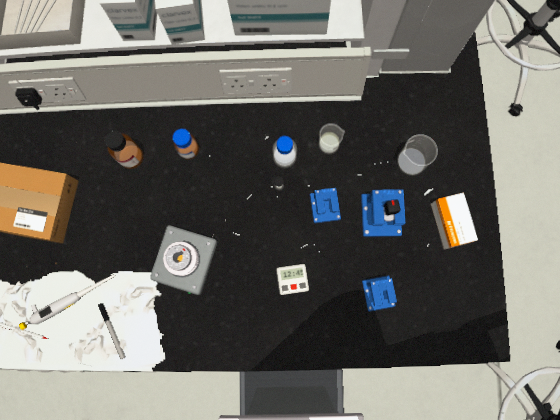

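The side view shows the spindle in its stand at about (320,190) and the drive at (238,325). In the top view there are three blue candidates: (383,213), (325,205) and (380,293). The one at (383,213) is the largest and holds the black-headed spindle, so it is the one meant. I'll confirm it in an enlarged crop.

```bash
python3 - <<'E'
from h import *
t=cv2.imread("pics/top0.png");s=cv2.imread("pics/side0.png")
c=lambda im,x,y,w,h:cv2.resize(im[y:y+h,x:x+w],(400,300),interpolation=cv2.INTER_CUBIC)
a=np.hstack([c(t,350,180,80,60),c(t,143,228,80,60)]);b=np.hstack([c(s,280,150,80,60),c(s,197,285,80,60)])
cv2.imwrite("pics/c0.png",np.vstack([a,b]))
E
```

```text
(no output)
```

View pics/c0.png

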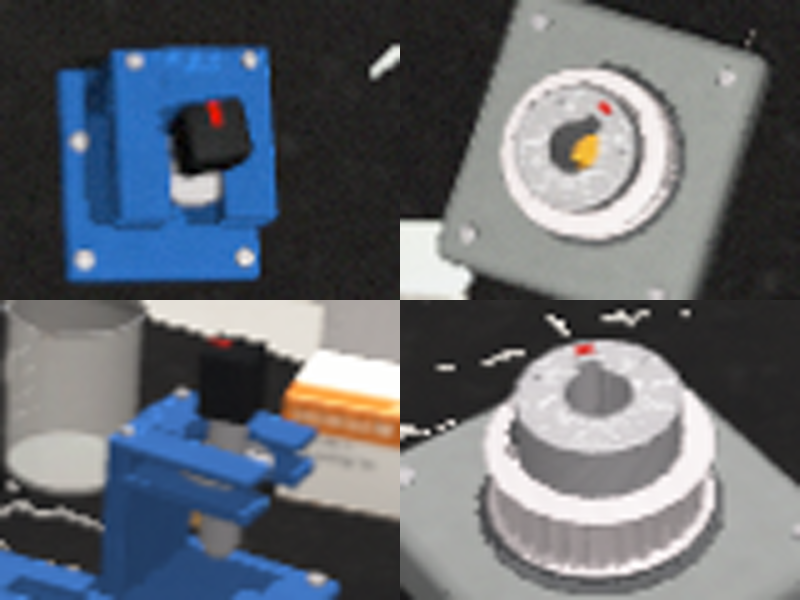

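The crop confirms it. The largest stand holds the spindle, with its slot opening toward image-bottom (the robot) and the red line at crop (213,113). The hub's centre is at crop (575,148) in the top view and (600,397) in the side view, with the red mark at (605,107) and (585,350).

```bash
cat > fit.py <<'E'
from h import *
from scipy.optimize import minimize
def box(x,y,z,yaw,h=.013,dz=.017):
    c,s=np.cos(yaw),np.sin(yaw)
    return np.array([[x+c*a-s*b,y+s*a+c*b,z+d] for a in(-h,h) for b in(-h,h) for d in(-dz,dz)])
def fithead(ims,x0,z=None):
    S=6;M={}
    for n,im in ims.items():
        u,v=proj(n,x0[:3])[0].astype(int);w=16
        c=im[v-w:v+w,u-w:u+w].astype(int);red=(c[...,2]>90)&(c[...,2]>2*c[...,1])
        m=((c.max(2)<62)|red).astype(np.uint8)
        k,l,st,_=cv2.connectedComponentsWithStats(m,connectivity=4);lab=np.argmax([0]+[s[4] for s in st[1:]])
        M[n]=(cv2.resize((l==lab).astype(np.float32),None,fx=S,fy=S,interpolation=cv2.INTER_LINEAR),u-w,v-w)
    def cost(p):
        q=0
        for n,(m,u0,v0) in M.items():
            P=(proj(n,box(*p))-[u0,v0]+.5)*S
            r=np.zeros(m.shape,np.float32);cv2.fillConvexPoly(r,cv2.convexHull((P*16).astype(np.int32)),1,cv2.LINE_8,4)
            q+=np.abs(r-m).sum()/m.sum()
        return q
    f=lambda p:cost([p[0],p[1],p[2] if z is None else z,p[3]])
    best=min((minimize(f,[x0[0],x0[1],x0[2],a],method="Nelder-Mead",options=dict(initial_simplex=np.array([x0[0],x0[1],x0[2],a])+np.vstack([np.zeros(4),np.diag([.006,.006,.004,.15])]),xatol=1e-5,fatol=1e-4)) for a in np.linspace(x0[3]-.3,x0[3]+.3,5)),key=lambda r:r.fun)
    return best.x.round(4),round(best.fun,3)
E
python3 - <<'E'
from fit import *
ims={n:cv2.imread(f"pics/{n}0.png") for n in("top","side")}
print("both",fithead(ims,[.58,-.213,.12,0]),fithead(ims,[.58,-.213,.12,0],.12))
for n in ims: print(n,fithead({n:ims[n]},[.58,-.213,.12,0],.12))
T=lambda x,y:[350+(x+.5)/5-.5,180+(y+.5)/5-.5]
r=atz("top",[T(216,125),T(211,101)],.137);print("red",r,np.arctan2(*(r[1]-r[0])[1::-1]))
for z,pts in((.01,[T(85,260),T(245,257)]),(.094,[T(135,62),T(250,60)]),(.091,[T(120,225),T(273,220)])):
    q=atz("top",pts,z);d=q[0]-q[1];print("stand",q.round(4),np.arctan2(-d[0],d[1]))
a=atz("top",[[177.5,257.2],[183.6,249]],.08);b=atz("side",[[236.5,304],[233.6,294.6]],.08)
for q in(a,b):print("hub",q.round(4),np.arctan2(*(q[1]-q[0])[1::-1]),np.linalg.norm(q[1]-q[0]))
U=lambda x,y:[143+(x-400+.5)/5-.5,228+(y+.5)/5-.5]
q=atz("top",[U(540,22),U(728,76),U(467,233)],.033);print("screws",q.round(4),[np.arctan2(*(q[1-0]-q[0])[1::-1]),np.arctan2(*(q[2]-q[0])[1::-1])])
# red pixel centroids
for n,(x0,y0,x1,y1) in dict(top=(165,235,200,275),side=(220,285,255,310)).items():
    c=ims[n][y0:y1,x0:x1].astype(int);w=np.clip(c[...,2]-c[...,:2].max(2)-40,0,None)*(c[...,0]<90);v,u=np.mgrid[y0:y1,x0:x1]
    g=[[ (u*w).sum()/w.sum(),(v*w).sum()/w.sum()]];print("mark",g,atz(n,g,.08))
E
```

```text
both (array([ 0.5883, -0.2192,  0.1189, -0.0598]), np.float64(0.812)) (array([ 0.5884, -0.2192,  0.1271,  0.0312]), np.float64(0.812))Traceback (most recent call last):
  File "<stdin>", line 4, in <module>
  File "fit.py", line 22, in fithead
    best=min((minimize(f,[x0[0],x0[1],x0[2],a],method="Nelder-Mead",options=dict(initial_simplex=np.array([x0[0],x0[1],x0[2],a])+np.vstack([np.zeros(4),np.diag([.006,.006,.004,.15])]),xatol=1e-5,fatol=1e-4)) for a in np.linspace(x0[3]-.3,x0[3]+.3,5)),key=lambda r:r.fun)
  File "fit.py", line 22, in <genexpr>
    best=min((minimize(f,[x0[0],x0[1],x0[2],a],method="Nelder-Mead",options=dict(initial_simplex=np.array([x0[0],x0[1],x0[2],a])+np.vstack([np.zeros(4),np.diag([.006,.006,.004,.15])]),xatol=1e-5,fatol=1e-4)) for a in np.linspace(x0[3]-.3,x0[3]+.3,5)),key=lambda r:r.fun)
              ~~~~~~~~^^^^^^^^^^^^^^^^^^^^^^^^^^^^^^^^^^^^^^^^^^^^^^^^^^^^^^^^^^^^^^^^^^^^^^^^^^^^^^^^^^^^^^^^^^^^^^^^^^^^^^^^^^^^^^^^^^^^^^^^^^^^^^^^^^^^^^^^^^^^^^^^^^^^^^^^^^^^^^^^^^^^^^^^^^^^^^^^^^^^^^^^^
    res = _minimize_neldermead(fun, x0, args, callback, bounds=bounds,
                               **options)
    fxr = func(xr)
    fx = function(np.copy(x), *(wrapper_args + args))
  File "fit.py", line 21, in <lambda>
    f=lambda p:cost([p[0],p[1],p[2] if z is None else z,p[3]])
               ~~~~^^^^^^^^^^^^^^^^^^^^^^^^^^^^^^^^^^^^^^^^^^^
  File "fit.py", line 17, in cost
    P=(proj(n,box(*p))-[u0,v0]+.5)*S
       ~~~~^^^^^^^^^^^
  File "h.py", line 6, in proj
    K,d,R,t=cm(n);return cv2.projectPoints(np.atleast_2d(np.array(X,float)),cv2.Rodrigues(R)[0],t,K,d)[0][:,0]
            ~~^^^
  File "h.py", line 4, in cm
    c=arm.camera_model(n);return [np.array(c[k],float) for k in("camera_matrix","distortion","R","t")]
ValueError: time passes only in moves, steps and waits
```

```bash
sed -i 's/^def cm(n):/from functools import lru_cache\n@lru_cache\ndef cm(n):/' h.py
python3 - <<'E'
import re
s=open("fit.py").read()
s=s.replace("m=((c.max(2)<62)|red).astype(np.uint8)","m=(((c.max(2)<60)&(c.max(2)-c.min(2)<25))|red).astype(np.uint8);m&=cv2.circle(np.zeros_like(m),(w,w),15,1,-1)\n        print(n,*[''.join('.#'[i] for i in r) for r in m],sep='\\n') if dbg else 0")
s=s.replace("z=None):","z=None,dbg=0):",1)
open("fit.py","w").write(s)
E
cat > run1.py <<'E'
from fit import *
ims={n:cv2.imread(f"pics/{n}0.png") for n in("top","side")}
print("both",fithead(ims,[.58,-.213,.12,0],None,1),fithead(ims,[.58,-.213,.12,0],.12))
for n in ims: print(n,fithead({n:ims[n]},[.58,-.213,.12,0],.12))
T=lambda x,y:[350+(x+.5)/5-.5,180+(y+.5)/5-.5]
r=atz("top",[T(216,125),T(211,101)],.137);print("red",r,np.arctan2(*(r[1]-r[0])[1::-1]))
for z,pts in((.01,[T(85,260),T(245,257)]),(.094,[T(135,62),T(250,60)]),(.091,[T(120,225),T(273,220)])):
    q=atz("top",pts,z);d=q[0]-q[1];print("stand",q.round(4),np.arctan2(-d[0],d[1]))
a=atz("top",[[177.5,257.2],[183.6,249]],.08);b=atz("side",[[236.5,304],[233.6,294.6]],.08)
for q in(a,b):print("hub",q.round(4),np.arctan2(*(q[1]-q[0])[1::-1]),np.linalg.norm(q[1]-q[0]))
U=lambda x,y:[143+(x-400+.5)/5-.5,228+(y+.5)/5-.5]
q=atz("top",[U(540,22),U(728,76),U(467,233)],.033);print("screws",q.round(4),[np.arctan2(*(q[1-0]-q[0])[1::-1]),np.arctan2(*(q[2]-q[0])[1::-1])])
for n,(x0,y0,x1,y1) in dict(top=(165,235,200,275),side=(220,285,255,310)).items():
    c=ims[n][y0:y1,x0:x1].astype(int);w=np.clip(c[...,2]-c[...,:2].max(2)-40,0,None)*(c[...,0]<90);v,u=np.mgrid[y0:y1,x0:x1]
    g=[[ (u*w).sum()/w.sum(),(v*w).sum()/w.sum()]];print("mark",g,atz(n,g,.08))
E
python3 run1.py
```

```text
top
................................
................................
................................
................................
................................
....................##.###......
................######.###......
..............#####.#######.....
..............#############.....
.............##############.....
............########.#.####.....
.............##############.....
.............###############....
.............###############....
.............###############....
.............###############....
.............##############.....
.............#############......
..............##########........
..............#####.............
................................
................................
................................
................................
................................
................................
................................
................................
................................
................................
................................
................................
side
................................
..
[... 1495 characters left out ...]
6 -0.1949  0.094 ]
 [ 0.6263 -0.2445  0.094 ]] -0.0067507237815575835
stand [[ 0.5568 -0.1849  0.091 ]
 [ 0.5572 -0.2504  0.091 ]] 0.006256022860631408
hub [[0.4982 0.2341 0.08  ]
 [0.5155 0.2211 0.08  ]] -0.6430963242884244 0.02165928706674346
hub [[0.4975 0.2359 0.08  ]
 [0.515  0.2205 0.08  ]] -0.7188227945062766 0.023323574450700962
screws [[0.5597 0.2619 0.033 ]
 [0.5334 0.176  0.033 ]
 [0.4653 0.2933 0.033 ]] [np.float64(-1.8676197674938966), np.float64(2.8194872868206815)]
mark [[np.float64(181.78887070376433), np.float64(253.1342062193126)]] [[0.50673847 0.22488871 0.08      ]]
mark [[np.float64(233.4558823529412), np.float64(294.43382352941177)]] [[0.51546126 0.2203154  0.08      ]]
```

>>> {"method": "apply_moves", "body": {"increments": [[1,0.031,0.031,0,0.11],[1,0.062,0.061,0,0.22],[1,0.093,0.092,0,0.33],[1,0.124,0.123,0,0.44],[1,0.155,0.154,0,0.55]]}}

```text
clock: 1.5
ee_pos: [0.3714, -0.4315, 0.2315]
ee_rot: [0.0, 0.899, 0.438, 0.0]
wrist_force: [0.9, -0.0, -0.4]
width: 0.0853
grasp_force: 0.0
```

>>> {"method": "apply_moves", "body": {"increments": [[1,0.031,0.031,0,0.11],[1,0.062,0.061,0,0.22],[1,0.093,0.092,0,0.33],[1,0.124,0.123,0,0.44],[1,0.155,0.154,0,0.55]]}}

```text
clock: 2.0
ee_pos: [0.5265, -0.2773, 0.2315]
ee_rot: [0.0, 0.746, 0.666, 0.0]
wrist_force: [-0.0, -0.1, 0.4]
width: 0.0851
grasp_force: 0.0
```

>>> {"method": "apply_moves", "body": {"increments": [[1,0.031,0.03,-0.01,0.11],[1,0.063,0.06,-0.02,0.218],[1,0.063,0.06,-0.02,0.218]]}}

```text
clock: 2.3
ee_pos: [0.5911, -0.2149, 0.2099]
ee_rot: [-0.0, 0.669, 0.744, 0.001]
wrist_force: [-0.0, -0.9, -0.7]
width: 0.0853
grasp_force: 0.0
```

```bash
python3 - <<'E'
from h import *
from scipy.spatial.transform import Rotation as Ro
s=arm.read_state();print(s["clock"],s["ee_pos"],s["joint_pos"].round(3),s["wrist_force"]);R=Ro.from_quat(s["ee_rot"],scalar_first=True).as_matrix();print(R[:,1],R[:,2],np.arctan2(R[1,1],R[0,1]))
im=arm.get_image("side");im2=arm.get_image("top")
c=lambda im,x,y,w,h:cv2.resize(im[y:y+h,x:x+w],(400,300),interpolation=cv2.INTER_CUBIC)
cv2.imwrite("pics/c1.png",np.hstack([c(im,270,130,107,80),c(im2,330,165,107,80)]))
E
```

```text
2.3 [ 0.59109168 -0.21491335  0.2099187 ] [-0.352  0.379  1.645  0.002  1.118 -0.459] [-0.04432113 -0.8614119  -0.69969339]
[9.94377451e-01 1.05893553e-01 1.98641903e-04] [ 3.75639617e-05  1.52312309e-03 -9.99998839e-01] 0.10609246606006913
```

View pics/c1.png

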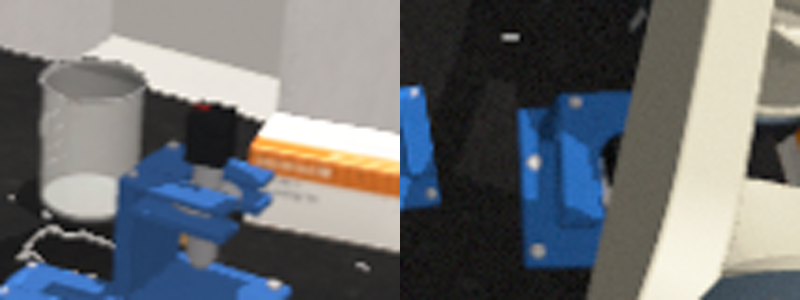

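The side crop shows the spindle head untouched under the gripper, which is just above the crop. In the top view the arm hides the head. Going down to grasp.

>>> {"method": "apply_moves", "body": {"increments": [[1,0,0,-0.03,0],[1,0,0,-0.065,0],[1,0,0,-0.095,0],[1,0,0,-0.107,0],[1,0,0,-0.107,0]]}}

```text
clock: 2.9
ee_pos: [0.5869, -0.2193, 0.1031]
ee_rot: [-0.001, 0.672, 0.741, -0.001]
wrist_force: [0.6, -0.1, 0.7]
width: 0.0851
grasp_force: 0.0
```

```bash
python3 - <<'E'
from h import *
print(arm.read_state()["ee_pos"],arm.read_state()["wrist_force"])
im=arm.get_image("side")
cv2.imwrite("pics/c2.png",cv2.resize(im[100:225,260:395],None,fx=4,fy=4,interpolation=cv2.INTER_CUBIC))
E
```

```text
[ 0.58686076 -0.21927076  0.1031176 ] [ 0.55111828 -0.07693238  0.70636395]
```

View pics/c2.png

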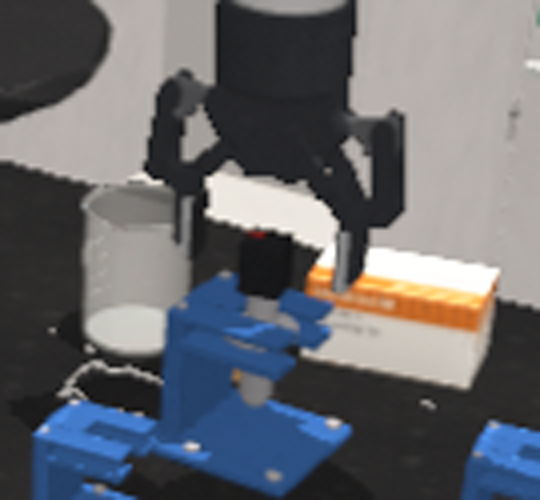

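The crop shows the head centred between the open fingers (crop (265,262), pads at (188,220) and (345,260)). Closing.

>>> {"method": "apply_moves", "body": {"increments": [[0,0,0,0,0],[0,0,0,0,0],[0,0,0,0,0],[0,0,0,0,0],[0,0,0,0,0]]}}

```text
clock: 3.45
ee_pos: [0.5888, -0.2187, 0.1052]
ee_rot: [0.0, 0.671, 0.741, 0.0]
wrist_force: [-1.1, 0.9, 6.3]
width: 0.025
grasp_force: 59.3
```

>>> {"method": "apply_moves", "body": {"increments": [[0,0,0,0,0],[0,0,0,0,0]]}}

```text
clock: 3.65
ee_pos: [0.5888, -0.2188, 0.1052]
ee_rot: [0.0, 0.671, 0.741, 0.0]
wrist_force: [-1.0, 1.2, 5.8]
width: 0.0248
grasp_force: 59.3
```

>>> {"method": "apply_moves", "body": {"increments": [[0,0,0,0.0015,0],[0,-0.006,0,0.0015,0],[0,-0.015,0,0.0015,0]]}}

```text
clock: 3.95
ee_pos: [0.5728, -0.2186, 0.1054]
ee_rot: [-0.0, 0.671, 0.741, -0.0]
wrist_force: [0.3, 0.1, -2.4]
width: 0.0251
grasp_force: 58.7
```

>>> {"method": "apply_moves", "body": {"increments": [[0,-0.016,0,0,0],[0,-0.032,0,0,0],[0,-0.048,0,0,0],[0,-0.064,0,0,0],[0,-0.08,0,0,0]]}}

```text
clock: 4.45
ee_pos: [0.4916, -0.2185, 0.1055]
ee_rot: [-0.0, 0.671, 0.741, -0.0]
wrist_force: [-0.6, 0.4, -2.4]
width: 0.0251
grasp_force: 58.8
```

>>> {"method": "apply_moves", "body": {"increments": [[0,0,0,0.04,0],[0,0,0.02,0.08,-0.08],[0,0,0.06,0.09,-0.16],[0,0,0.105,0.09,-0.24],[0,0,0.15,0.09,-0.32]]}}

```text
clock: 4.95
ee_pos: [0.4924, -0.0677, 0.1962]
ee_rot: [0.0, 0.782, 0.623, 0.0]
wrist_force: [-0.2, 1.4, -2.7]
width: 0.0251
grasp_force: 59.8
```

>>> {"method": "apply_moves", "body": {"increments": [[0,0,0.045,0,-0.08],[0,0,0.09,0,-0.16],[0,0.006,0.135,0,-0.24],[0,0.006,0.18,0,-0.32],[0,0.006,0.225,0,-0.4]]}}

```text
clock: 5.45
ee_pos: [0.4983, 0.1576, 0.1955]
ee_rot: [0.0, 0.89, 0.456, -0.0]
wrist_force: [0.8, 0.3, -2.6]
width: 0.0255
grasp_force: 59.8
```

>>> {"method": "apply_moves", "body": {"increments": [[0,0,0.04,0,-0.07],[0,0,0.07,0,-0.07],[0,0,0.0785,0,-0.07],[0,0,0.0785,0,-0.07]]}}

```text
clock: 5.85
ee_pos: [0.4986, 0.2352, 0.1953]
ee_rot: [0.0, 0.904, 0.427, -0.0]
wrist_force: [-1.2, -0.1, -1.3]
width: 0.0254
grasp_force: 59.7
```

```bash
python3 - <<'E'
from h import *
from scipy.spatial.transform import Rotation as Ro
s=arm.read_state();print(s["clock"],s["ee_pos"],s["joint_pos"].round(3),s["wrist_force"]);R=Ro.from_quat(s["ee_rot"],scalar_first=True).as_matrix();print(np.arctan2(R[1,1],R[0,1]))
im=arm.get_image("side");im2=arm.get_image("top")
cv2.imwrite("pics/s3.png",im);cv2.imwrite("pics/t3.png",im2)
c=lambda im,x,y,w,h:cv2.resize(im[y:y+h,x:x+w],(400,600),interpolation=cv2.INTER_CUBIC)
cv2.imwrite("pics/c3.png",np.hstack([c(im,197,240,80,120),c(im2,140,205,80,120)]))
E
```

```text
5.85 [0.4985551  0.23517096 0.19532491] [ 0.438  0.278  1.827 -0.     1.037  1.127] [-1.17626224 -0.11134796 -1.30188997]
-0.6889220224068516
```

View pics/c3.png

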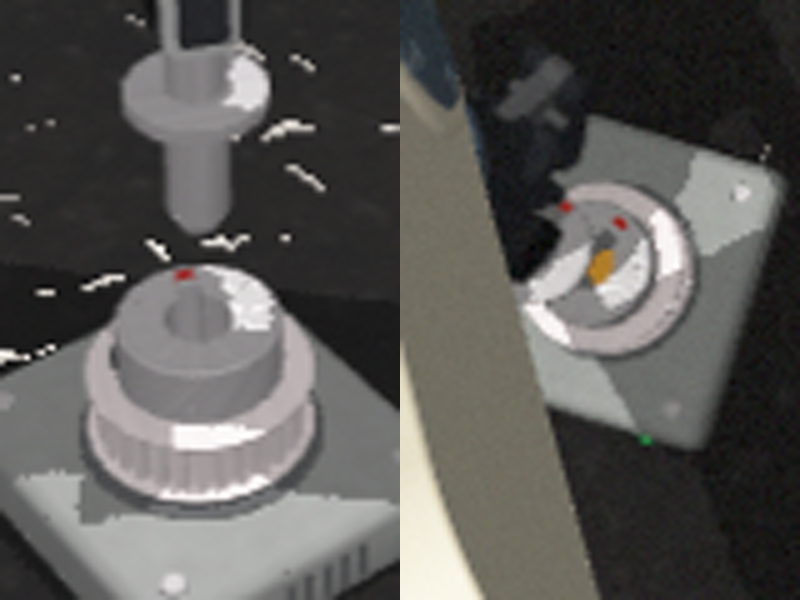

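The side crop shows the spindle hanging upright over the bore: nose at crop (198,232), bore centre at (198,318). The top crop shows the flange's red mark at (566,206) and the hub mark at (621,223). Now to check the alignment numerically.

```bash
python3 - <<'E'
from h import *
S=lambda x,y:[197+(x+.5)/5-.5,240+(y+.5)/5-.5]
T=lambda x,y:[140+(x-400+.5)/5-.5,205+(y+.5)/5-.5]
def inv(S,uv,n):
    return uv
for X in([.4986,.2352,.1215],[.4986,.2352,.1665],[.4986,.2352,.08]):
    p=proj("side",X)[0];q=proj("top",X)[0];print(((p-[197,240]+.5)*5-.5).round(1),((q-[140,205]+.5)*5-.5).round(1)+[400,0])
print("hub side",atz("side",[S(199,320.5),S(184,274)],.08).round(4))
h=atz("top",[T(621,223)],.08)[0];f=atz("top",[T(566,206)],.1725)[0];hs=atz("side",[S(184,274)],.08)[0]
for c in([.4986,.2352],[.498,.2341],[.4975,.2359]):print(h,hs,f,[np.arctan2(m[1]-c[1],m[0]-c[0]) for m in(h,hs,f)])
E
```

```text
[194.9 216.2] [563.5 253.4]
[191.5  97.2] [535.8 243. ]
[197.9 319.5] [586.9 262.1]
hub side [[0.498  0.2354 0.08  ]
 [0.5156 0.2203 0.08  ]]
[0.51509748 0.22063911 0.08      ] [0.51558601 0.22030076 0.08      ] [0.51227889 0.22194622 0.1725    ] [np.float64(-0.7231255586218448), np.float64(-0.7200452268596782), np.float64(-0.7696154397639559)]
[0.51509748 0.22063911 0.08      ] [0.51558601 0.22030076 0.08      ] [0.51227889 0.22194622 0.1725    ] [np.float64(-0.6669505220937486), np.float64(-0.6653242444280698), np.float64(-0.7051737681741859)]
[0.51509748 0.22063911 0.08      ] [0.51558601 0.22030076 0.08      ] [0.51227889 0.22194622 0.1725    ] [np.float64(-0.7144067253667501), np.float64(-0.7117082376296293), np.float64(-0.7566893993563185)]
```

>>> {"method": "apply_moves", "body": {"increments": [[0,0,0.0005,-0.02,0],[0,0,0.0005,-0.035,0],[0,0,0.0005,-0.041,0],[0,0,0.0005,-0.045,0]]}}

```text
clock: 6.35
ee_pos: [0.4992, 0.234, 0.1504]
ee_rot: [0.0, 0.905, 0.425, -0.0]
wrist_force: [-0.3, -0.0, -2.6]
width: 0.0252
grasp_force: 59.8
```

>>> {"method": "apply_moves", "body": {"increments": [[0,0,0,-0.003,0],[0,0,0,-0.006,0],[0,0,0,-0.008,0]]}}

```text
clock: 6.65
ee_pos: [0.4996, 0.2353, 0.143]
ee_rot: [0.0, 0.905, 0.426, 0.0]
wrist_force: [1.0, -0.0, -1.8]
width: 0.0252
grasp_force: 59.8
```

>>> {"method": "apply_moves", "body": {"increments": [[0,0,0,-0.003,0],[0,0,0,-0.006,0],[0,0,0,-0.006,0]]}}

```text
clock: 6.95
ee_pos: [0.4994, 0.2352, 0.1365]
ee_rot: [0.0, 0.905, 0.426, -0.0]
wrist_force: [0.9, -0.5, -3.8]
width: 0.0254
grasp_force: 59.7
```

>>> {"method": "apply_moves", "body": {"increments": [[0,0,0,-0.003,0],[0,0,0,-0.006,0],[0,0,0,-0.008,0],[0,0,0,-0.008,0]]}}

```text
clock: 7.35
ee_pos: [0.4993, 0.2352, 0.1284]
ee_rot: [0.0, 0.905, 0.426, -0.0]
wrist_force: [1.8, -1.3, -3.4]
width: 0.0253
grasp_force: 59.7
```

>>> {"method": "apply_moves", "body": {"increments": [[0,0,0,-0.003,0],[0,0,0,-0.006,0],[0,0,0,-0.009,0],[0,0,0,-0.009,0]]}}

```text
clock: 7.75
ee_pos: [0.4993, 0.2351, 0.1193]
ee_rot: [0.0, 0.905, 0.426, -0.0]
wrist_force: [2.5, -1.1, -4.6]
width: 0.0253
grasp_force: 59.7
```

>>> {"method": "apply_moves", "body": {"increments": [[0,0,0,-0.002,0],[0,0,0,-0.004,0],[0,0,0,-0.006,0],[0,0,0,-0.006,0]]}}

```text
clock: 8.15
ee_pos: [0.4995, 0.2353, 0.1139]
ee_rot: [0.0, 0.905, 0.426, 0.0]
wrist_force: [0.4, -2.5, 1.4]
width: 0.0253
grasp_force: 60.5
```

>>> {"method": "apply_moves", "body": {"increments": [[0,0,0,-0.0015,0],[0,0,0,-0.003,0],[0,0,0,-0.003,0],[0,0,0,-0.003,0]]}}

```text
clock: 8.55
ee_pos: [0.4996, 0.2353, 0.1109]
ee_rot: [0.0, 0.905, 0.426, 0.0]
wrist_force: [1.0, -1.5, 4.3]
width: 0.0251
grasp_force: 60.6
```

>>> {"method": "apply_moves", "body": {"increments": [[0,0,0,-0.001,0],[0,0,0,-0.002,0],[0,0,0,-0.002,0]]}}

```text
clock: 8.85
ee_pos: [0.4997, 0.2355, 0.1101]
ee_rot: [-0.0, 0.905, 0.426, 0.0]
wrist_force: [-3.3, -3.3, 17.4]
width: 0.0252
grasp_force: 62.3
```

```bash
python3 - <<'E'
from h import *
im=arm.get_image("side");s=arm.read_state();print(s["clock"],s["ee_pos"],s["wrist_force"],s["ft_torque"])
cv2.imwrite("pics/c4.png",cv2.resize(im[230:350,177:297],(600,600),interpolation=cv2.INTER_CUBIC))
E
```

```text
8.9 [0.49969799 0.23543635 0.11007154] [-3.05905049 -3.14123562 17.25974111] [-0.79868818  0.47818462 -0.01647539]
```

View pics/c4.png

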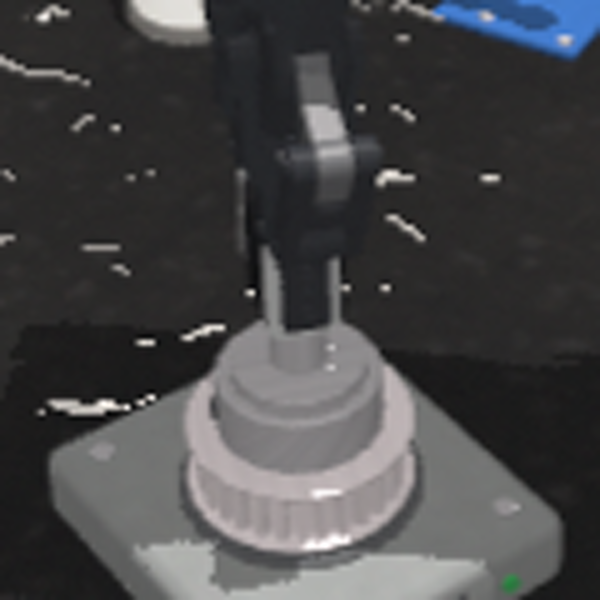

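The crop shows the flange (300,375) flat on the hub with the head still gripped. I'll press a little more and ease the side load before handing in.

>>> {"method": "apply_moves", "body": {"increments": [[0,-0.0004,-0.0004,-0.0003,0],[0,-0.0004,-0.0004,-0.0006,0],[0,-0.0004,-0.0004,-0.0006,0],[0,-0.0004,-0.0004,-0.0006,0]]}}

```text
clock: 9.3
ee_pos: [0.4997, 0.2354, 0.11]
ee_rot: [-0.0, 0.905, 0.426, 0.001]
wrist_force: [-3.1, -3.4, 22.0]
width: 0.0258
grasp_force: 62.9
```

The spindle has come up against a hard stop: TCP z moved only 0.1 mm while the force rose to 22 N, which is well above the spring.

```bash
python3 -c "
from cell import arm
print(arm.close_job())"
```

```text
the job is handed in; nothing more can be done
None
```

The job is handed in at about 9.3 s: the spindle is keyed into the hub and home, flange down on it, with the arm still gripping the head and pressing at about 22 N. The key slipped in on the way down, so no turning search was needed.

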